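Break down the reference stack at the cup inspection bench

TASK

The three grey reference cups have come to the bench stacked upside down on their plywood carrier board. Take the stack apart: stand each cup, still upside down, centred on the round rubber-faced pad of its size (largest cup on the largest pad, and so on), and put the empty carrier board onto the jig with both dowels through its two holes, flat and fully down on the jig. Do not tip any cup over, and leave the two towers of finished cups standing where they are.

Things in the scene. Friction and masses are not known exactly. Their poses are not given: they have to be found in the camera images.
- small_cup: small reference cup, grey metal, upside down (closed foot up): a plain round taper, 40 mm across at the rim (bottom), 31 mm across at the foot (top), 48 mm tall, about 45 g; grip its sides from above. At the start it stands on the medium cup's foot, on top of the stack. Origin: centre of the rim plane (underside); z up to the foot
- medium_cup: medium reference cup, grey metal, upside down (closed foot up): a plain round taper, 54 mm across at the rim (bottom), 42 mm across at the foot (top), 60 mm tall, about 70 g; grip its sides from above. At the start it stands on the large cup's foot. Origin: centre of the rim plane (underside); z up to the foot
- large_cup: large reference cup, grey metal, upside down (closed foot up): a plain round taper, 72 mm across at the rim (bottom), 56 mm across at the foot (top), 74 mm tall, about 110 g; grip its sides from above. At first it stands on the middle of the carrier board, under the other two cups. Origin: centre of the rim plane (underside); z up to the foot
- board: plywood carrier board, 170 mm long (its x), 66 mm wide (its y), 16 mm thick, about 160 g, lying on the bench under the cups. Two round through holes of 14 mm on its long centre line, 65 mm either side of the middle. Same after a half turn: either end may go to either dowel. Grip it from above across its width. Origin: centre of the underside; z up
- jig: fixed jig: aluminium bar 210 mm long (its x), 58 mm wide (its y), 20 mm tall, with two upright steel dowels of 10 mm on its long centre line, 65 mm either side of the middle. They stand 25 mm above the bar's top, the last 7 mm tapering to 4 mm across. Origin: centre of the underside, on the bench; z up
- small_pad: smallest of three fixed round inspection pads, steel with a black rubber face, 62 mm across and 12 mm tall, the place of the small cup (rim 40 mm). The three pads stand in any arrangement among their places. Origin: centre of the underside, on the bench, so the face is 12 mm above it
- medium_pad: middle of three fixed round inspection pads, steel with a black rubber face, 80 mm across and 12 mm tall, the place of the medium cup (rim 54 mm). The three pads stand in any arrangement among their places. Origin: centre of the underside, on the bench, so the face is 12 mm above it
- large_pad: largest of three fixed round inspection pads, steel with a black rubber face, 104 mm across and 12 mm tall, the place of the large cup (rim 72 mm). The three pads stand in any arrangement among their places. Origin: centre of the underside, on the bench, so the face is 12 mm above it
- tall_tower: taller tower of 9 nested finished cups, upside down, one loose bystander 72 mm across and 186 mm tall, standing on the far part of the bench, to be left standing. Origin: centre of the underside; z up
- short_tower: shorter tower of 6 nested finished cups, upside down, one loose bystander 72 mm across and 144 mm tall, standing on the far part of the bench, to be left standing. Origin: centre of the underside; z up
Things that resemble listed ones, but are neither listed nor needed, are in the scene too. What is shaped like the board but red is not meant. What is shaped like the small_cup but purple is not meant.

How it is judged:
By the outcome, as a careful person would: the job done as asked, in the order asked, and still so for the second after the job is handed in, with the robot touching nothing.
It also fails if it takes over 128 s, if anything falls off the work surface, if the arm or the gripper's body presses on something with over 40 N, if the wrist force passes 120 N, or if a joint passes its speed limit or range.

ROBOT

A 6-joint arm with a two-finger parallel gripper is mounted at the origin on the work surface. World frame = base frame: x ahead of the robot, y to its left, z up, the work surface at z = 0. Lengths are in m, angles in rad, forces in N, time in s.
With the tool pointing down it reaches from about 0.325 to 0.775 m from the base axis. Payload 5.5 kg.
Tool frame: the origin (TCP) lies between the finger pads; the fingertips stand 8 mm ahead of it and the grasp point (between the pads) lies 11 mm behind it (tcp_to_tips is the distance from the TCP to the fingertips, in m); z points along the fingers, y is the line along which they close (so a half turn about z gives the same grasp; the last joint's range is limited). The gripper opens to 88 mm and grips with 3 to 60 N. Pads are 20 mm wide; open, the fingers measure 115 mm over their backs; the gripper's body (75 mm by 178 mm) begins 61 mm behind the grasp point.
Start: joints at [-1.194, 0.091, 1.231, -0, 1.82, -0.057], TCP at [0.252, -0.544, 0.231] pointing down, gripper open.
Joint ranges: [-2.87, 2.87], [-0.86, 2.18], [0.17, 2.46], [-1.51, 4.65], [0.06, 2.69], [-2.65, 2.65]. Speed limits (rad/s): [2.57, 2.57, 3.01, 3.14, 3.14, 3.14].

INTERFACE

Orientations are given as a unit quaternion [w, x, y, z].
In Python, from bench import * gives the robot as it stands. Calls block until the motion is done:
- move_to(position, orientation): joint-space move of the TCP to a pose.
- move_l(position, speed=0.15, orientation=None): straight line of the TCP; orientation=None keeps the orientation; speed is the mean speed in m/s.
- movej(angles): joint-space move.
- gripper_open() and close(): open the fingers fully, or close them until they stop; the grip force is fixed at half the most.
- hold(seconds).
- inverse_kinematics(position, orientation): joint angles nearest the present ones, or None.
- state(): the state.
- get_image(name): name is "scene" or "top"; returns a dict with "frame" (400x640x3 uint8, blue, green, red), "depth" (400x640 float32, m along the optical axis (not along the pixel's ray), 0 where there is no reading), "camera_matrix" (3x3 intrinsics, pixels), "view" (4x4, takes a point from world to camera coordinates). Camera axes: x right, y up, looking along -z (the intrinsics and any distortion apply to the point x, -y, -z); pixel columns grow to the right and rows downward; lengths in m; the calibration is good to about 2 mm. A picture is of the moment at which its call begins.
A pose or a line that the arm cannot do raises IKError and nothing moves.
- job_done(): hands the job in; it is judged then, once.
The state is a dict: "time": time; "joint_pos": joint angles; "dq": joint speeds; "joint_torque": joint torques, N m; "ee_pos": TCP position; "ee_rot": TCP orientation; "ft_force": force on the tool from outside, world axes, zero at the start; "moment": the same for the moment, N m; "finger_gap": finger opening in m; "finger_force": force on a finger pad.
Only numpy, scipy, OpenCV 4.12 (cv2) and the standard library are available. Lean on these libraries where they do the work, as an engineer would, in place of code of your own. Each camera call takes 0.05 s, during which the arm holds its last target. There are 200 camera calls.

## Working session

There is one attempt and no reset: what is moved stays moved. The work goes in short steps, each a Python script; the robot and the scene stay as the last script left them, time stands still between calls to the robot, and variables do not carry over. Pictures are saved under pics/ and viewed, at most 14 in all, crops included, and the job is handed in when it is done.

```bash
mkdir -p pics; ls
cat > h.py <<'E'
from bench import *
import numpy as np, cv2
def cloud(d):
    K=np.array(d["camera_matrix"]);V=np.array(d["view"]);D=d["depth"]
    v,u=np.mgrid[:400,:640]
    P=np.stack([(u-K[0,2])/K[0,0]*D,-(v-K[1,2])/K[1,1]*D,-D,np.ones_like(D)],-1)
    W=(P@np.linalg.inv(V).T)[...,:3]; W[D<=0]=np.nan
    return W
E
python3 - <<'E'
from h import *
for n in("top","scene"):
    d=get_image(n);cv2.imwrite(f"pics/{n}0.png",d["frame"]);np.savez(f"{n}0.npz",frame=d["frame"],W=cloud(d),K=d["camera_matrix"],V=d["view"])
    print(n,d.keys(),np.round(d["view"],3),d["camera_matrix"])
print(state())
E
```

```text
pics
top dict_keys(['frame', 'depth', 'camera_matrix', 'view']) [[ 0.    -1.    -0.005  0.037]
 [ 0.993 -0.     0.114 -0.602]
 [-0.114 -0.005  0.993 -1.528]
 [ 0.     0.     0.     1.   ]] [[486.88748955   0.         315.2883924 ]
 [  0.         486.88748955 196.07356518]
 [  0.           0.           1.        ]]
scene dict_keys(['frame', 'depth', 'camera_matrix', 'view']) [[-0.845  0.534  0.024  0.481]
 [-0.277 -0.475  0.835  0.083]
 [ 0.457  0.7    0.549 -1.252]
 [ 0.     0.     0.     1.   ]] [[374.56983667   0.         316.614243  ]
 [  0.         374.56983667 201.5204998 ]
 [  0.           0.           1.        ]]
{'time': 0.1, 'joint_pos': array([-1.19369867e+00,  9.18000159e-02,  1.23177440e+00, -4.44296934e-05,
        1.81979685e+00, -5.67035650e-02]), 'dq': array([ 5.84753198e-05, -1.14672824e-03, -8.08639508e-04, -4.90551370e-04,
        6.92866725e-04,  2.24946933e-04]), 'joint_torque': array([ 2.87865223e-03, -4.47857738e+01, -4.07569385e+01,  7.01855030e-02,
        2.84143776e-02, -1.21464186e-04]), 'ee_pos': array([ 0.25208286, -0.54419522,  0.22960505]), 'ee_rot': array([-8.74484519e-04,  9.76569927e-01,  2.15198482e-01, -1.63114539e-04]), 'ft_force': array([ 0.43670695,  0.1781452 , -0.12174174]), 'moment': array([-0.02133899,  0.00539112, -0.00545319]), 'finger_force': 0.0, 'finger_gap': 0.08795635859751612}
```

View pics/top0.png

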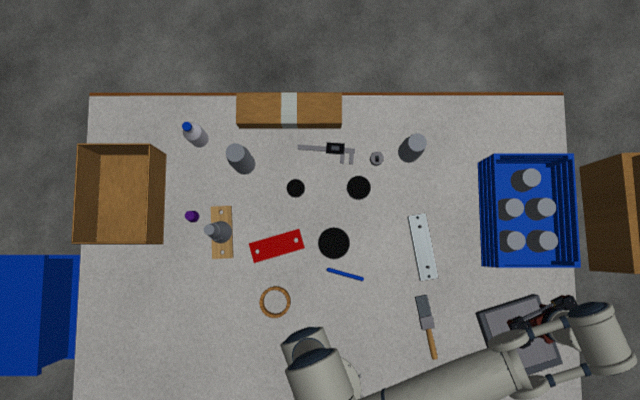

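View pics/scene0.png

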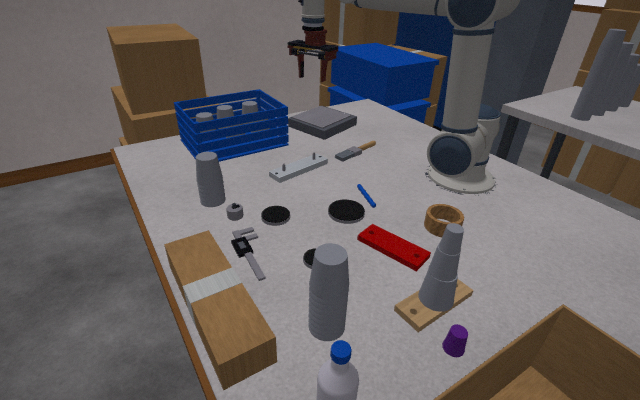

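The top view shows the stack at (217,232) on the tan board (222,232), which spans (211,206)–(233,258). The pads are at (296,188) small, (358,188) medium and (334,243) large. The jig is at (423,246) and the towers at (240,158) and (413,147). There are two decoys: the red board at (277,245) and the purple cup at (192,216). The tan board under the grey cups fits the description. I'll confirm it in a crop and measure.

Run:
```python
from h import *
z=np.load("top0.npz");f=z["frame"];W=z["W"];K=z["K"];V=z["V"]
a=cv2.resize(f[190:270,190:270],None,fx=6,fy=6,interpolation=cv2.INTER_CUBIC)
b=cv2.resize(f[205:285,395:445],None,fx=6,fy=6,interpolation=cv2.INTER_CUBIC)
cv2.imwrite("pics/crop1.png",np.hstack([a,b]))
C=np.linalg.inv(V)
def ray(u,v,h):
    d=C[:3,:3]@np.array([(u-K[0,2])/K[0,0],-(v-K[1,2])/K[1,1],-1]);o=C[:3,3]
    return o+d*(h-o[2])/d[2]
print("bench z",np.nanmedian(W[280:300,340:400,2]),np.nanstd(W[280:300,340:400,2]))
g=f.max(2).astype(int)
for n,u,v in(("s",296,188),("m",358,188),("l",334,243)):
    m=np.zeros((400,640),np.uint8);m[v-22:v+22,u-22:u+22]=(g<70)[v-22:v+22,u-22:u+22]
    k,l,st,ce=cv2.connectedComponentsWithStats(m);i=1+st[1:,4].argmax()
    print(n,ce[i],st[i],ray(*ce[i],.012),np.nanmedian(W[l==i][:,2]))
# jig top
def rect(m,h,n):
    v,u=np.nonzero(m);P=np.array([ray(a,b,h)[:2] for a,b in zip(u,v)])
    (c,s,an)=cv2.minAreaRect((P*1000).astype(np.float32));print(n,len(P),c,s,an,"mean",P.mean(0),"pca",np.degrees(np.arctan2(*np.linalg.svd(P-P.mean(0))[2][0][::-1])))
m=np.zeros((400,640),bool);m[205:290,400:445]=((W[...,2]>.013)&(W[...,2]<.06))[205:290,400:445];rect(m,.02,"jig")
hs=cv2.cvtColor(f,cv2.COLOR_BGR2HSV);m[:]=0
m[195:268,203:242]=((hs[...,1]>70)&(g>90))[195:268,203:242];rect(m,.016,"board")
# heights of stack
s=W[200:265,195:245].reshape(-1,3)
for lo,hi in((.17,.25),):
    q=s[(s[:,2]>lo)&(s[:,2]<hi)];print(lo,len(q),np.median(q,0),q.max(0),q.min(0))
for n,(u0,u1,v0,v1) in dict(stack=(200,240,205,260),t1=(220,262,135,180),t2=(392,432,125,170)).items():
    q=W[v0:v1,u0:u1].reshape(-1,3);t=np.nanmax(q[:,2]);q=q[q[:,2]>t-.006];print(n,t,len(q),q.mean(0),(q.max(0)+q.min(0))/2)
```

```text
bench z -0.0014931051470961076 0.003796798107971013
s [295.16465863 187.80321285] [287 179  18  18 249] [0.63183177 0.10251721 0.012     ] 0.010807365887819942
m [358.16197183 187.14319249] [347 176  23  23 426] [ 0.63391323 -0.10297699  0.012     ] 0.010688053696266797
l [333.35138705 242.78599736] [318 228  31  31 757] [ 0.45322636 -0.02133767  0.012     ] 0.010408635318301052
jig 1119 (440.4964599609375, -306.0989990234375) (208.95533752441406, 59.33759689331055) 9.789196014404297 mean [ 0.43966343 -0.30660721] pca -170.3376325455738
board 679 (488.92572021484375, 338.900390625) (168.44773864746094, 66.2890396118164) 2.9616918563842773 mean [0.48759215 0.33820691] pca -177.35206133853828
0.17 125 [0.48613732 0.33671257 0.19573575] [0.5043179  0.35438284 0.20305651] [0.46972975 0.3232605  0.17171632]
stack 0.20305650635237615 43 [0.48783791 0.33990993 0.19906189] [0.48742716 0.34009391 0.20005804]
t1 0.1921866756739956 100 [0.71114225 0.27090499 0.18801214] [0.71276581 0.27100287 0.18921568]
t2 0.15068307428040062 69 [ 0.75187045 -0.27125975  0.14655923] [ 0.75149463 -0.27033014  0.14768446]
```

View pics/crop1.png

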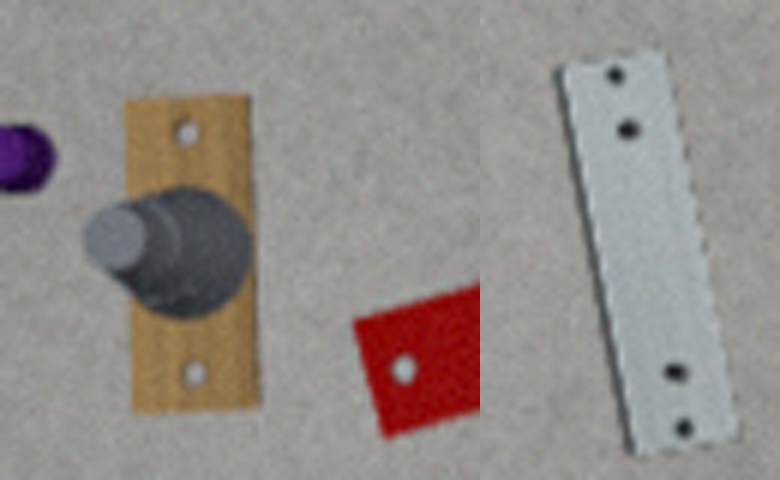

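The crop shows the plain tan board with its holes at crop (188,131) and (196,374), and the cups on it. The red board and purple cup are separate. The jig dowels are the inner dark spots at (628,130) and (676,372), about 125 mm apart at their tips; the outer spots are screws. Next I'll cross-check the positions.

```bash
cat >> h.py <<'E'
def ray(u,v,h,K,V):
    C=np.linalg.inv(V)
    d=C[:3,:3]@np.array([(u-K[0,2])/K[0,0],-(v-K[1,2])/K[1,1],-1]);o=C[:3,3]
    return (o+d*(h-o[2])/d[2])[:2]
def quat(a): # tool down, closing line at angle a about world z
    t=(a+np.pi/2)/2; return [0,np.cos(t),np.sin(t),0]
E
python3 - <<'E'
from h import *
z=np.load("top0.npz");f=z["frame"];W=z["W"];K=z["K"];V=z["V"]
p=lambda x,y,h,ox,oy:np.round(ray(ox+x/6-.42,oy+y/6-.42,h,K,V),4)
print("foot",p(115,238,.198,190,190),"holes",p(188,131,.016,190,190),p(196,374,.016,190,190))
print("dowel mid@.035",p(148,130,.040,395,205),p(196,372,.040,395,205),"screws",p(135,76,.02,395,205),p(204,428,.02,395,205))
q=W[140:245,60:175].reshape(-1,3);q=q[q[:,2]>.04];print("tray min y",np.nanmin(q[:,1]),"top",np.nanpercentile(q[:,2],98))
q=W[205:226,182:202].reshape(-1,3);q=q[q[:,2]>.035];print("purple",q.mean(0))
zs=np.load("scene0.npz");fs=zs["frame"];Ks=zs["K"];Vs=zs["V"];Ws=zs["W"]
g=fs.max(2).astype(int)
for n,u,v in(("s",312,259),("m",276,215),("l",347,211)):
    m=np.zeros((400,640),np.uint8);m[v-16:v+16,u-22:u+22]=((g<60))[v-16:v+16,u-22:u+22]
    k,l,st,ce=cv2.connectedComponentsWithStats(m);i=1+st[1:,4].argmax();print("scene",n,st[i],ray(*ce[i],.012,Ks,Vs))
q=Ws[220:245,440:470].reshape(-1,3);q=q[q[:,2]>.19];print("scene foot",len(q),q.mean(0))
for a in(np.pi/2,0):
  for P in([.4885,.3385,.26],[.632,.1025,.26],[.634,-.103,.04],[.453,-.021,.05],[.4885,.3385,.011],[.4405,-.3064,.03]):
    s=inverse_kinematics(P,quat(a));print(a,P,None if s is None else np.round(s,2))
cv2.imwrite("pics/scene_crop.png",cv2.resize(fs[130:335,230:490],None,fx=3,fy=2.9,interpolation=cv2.INTER_CUBIC)[:, :780])
E
```

```text
foot [0.4881 0.3398] holes [0.5543 0.3425] [0.424  0.3353]
dowel mid@.035 [ 0.505  -0.2931] [ 0.3783 -0.3151] screws [ 0.535 -0.291] [ 0.3484 -0.323 ]
tray min y 0.5287803895575176 top 0.16177993925700598
purple [0.53808994 0.43512366 0.04606918]
scene s [304 249  12  17 131] [0.6483615  0.09168559]
scene m [262 206  28  17 381] [ 0.63806589 -0.10325689]
scene l [329 200  36  21 605] [ 0.45869878 -0.02068938]
scene foot 206 [0.49399805 0.34041896 0.19625883]
1.5707963267948966 [0.4885, 0.3385, 0.26] [ 0.55  0.08  1.19 -0.    1.87 -1.02]
1.5707963267948966 [0.632, 0.1025, 0.26] [ 0.11  0.21  1.05 -0.    1.88 -1.46]
1.5707963267948966 [0.634, -0.103, 0.04] [-0.21  0.25  1.4  -0.    1.5  -1.78]
1.5707963267948966 [0.453, -0.021, 0.05] [-0.12 -0.27  1.89 -0.    1.52 -1.69]
1.5707963267948966 [0.4885, 0.3385, 0.011] [ 0.55  0.14  1.57 -0.    1.43 -1.02]
1.5707963267948966 [0.4405, -0.3064, 0.03] [-0.67 -0.02  1.71 -0.    1.46 -2.24]
0 [0.4885, 0.3385, 0.26] [ 0.55  0.08  1.19 -0.    1.87  0.55]
0 [0.632, 0.1025, 0.26] [ 0.11  0.21  1.05 -0.    1.88  0.11]
0 [0.634, -0.103, 0.04] [-0.21  0.25  1.4  -0.    1.5  -0.21]
0 [0.453, -0.021, 0.05] [-0.12 -0.27  1.89 -0.    1.52 -0.12]
0 [0.4885, 0.3385, 0.011] [ 0.55  0.14  1.57 -0.    1.43  0.55]
0 [0.4405, -0.3064, 0.03] [-0.67 -0.02  1.71 -0.    1.46 -0.67]
```

View pics/scene_crop.png

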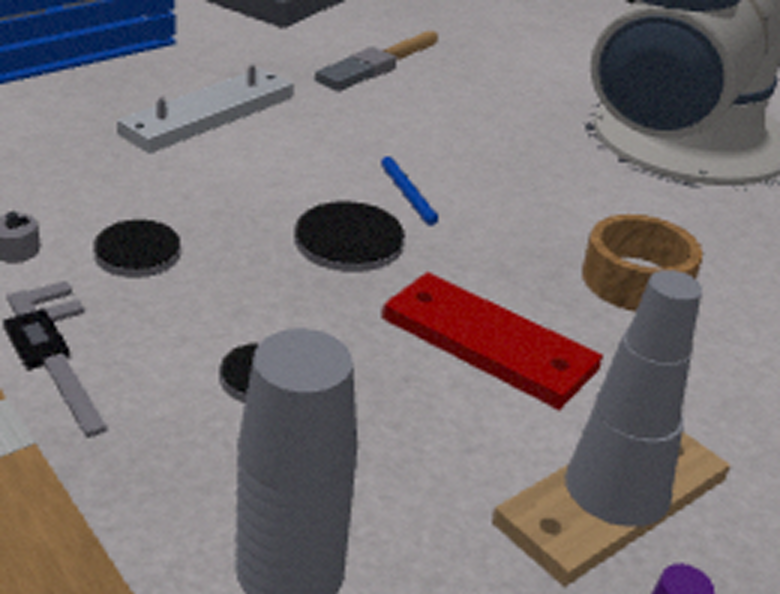

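```bash
cat >> h.py <<'E'
SP={'s':(.6320,.1025),'m':(.6340,-.1030),'l':(.4532,-.0213)}
def carry(src,dst,zb,h,top,a=0.,tr=.25):
    """grip cup (rim plane at zb) at src, h = TCP above rim, put on pad at dst"""
    q=quat(a); zt=zb+h
    move_to([*src,top],q)
    move_l([*src,zt],.15); close(); hold(.2)
    s=state();print("grip",round(s["finger_gap"],4),s["finger_force"],np.round(s["ee_pos"],4))
    move_l([*src,top],.12); print("lifted",round(state()["finger_gap"],4),np.round(state()["ft_force"],2))
    move_l([*dst,top],tr); move_l([*dst,.012+h+.012],.2); move_l([*dst,.012+h+.0005],.03); hold(.3)
    s=state();print("down",round(s["finger_gap"],4),np.round(s["ft_force"],2),np.round(s["ee_pos"],4))
    gripper_open(); hold(.2); move_l([*dst,top],.2)
E
python3 - <<'E'
from h import *
carry((.4885,.339),SP['s'],.150,.014,.27)
move_to([.40,.0,.30],quat(0))
print(state()["time"])
for n in("top","scene"):
    d=get_image(n);np.savez(f"{n}1.npz",frame=d["frame"],W=cloud(d),K=d["camera_matrix"],V=d["view"])
    f=d["frame"];c=cv2.resize(f[150:270,180:380],None,fx=4,fy=4,interpolation=cv2.INTER_CUBIC) if n=="top" else f
    cv2.imwrite(f"pics/{n}1.png",c)
E
```

```text
grip 0.0374 29.845897245104425 [0.4884 0.339  0.1639]
lifted 0.0371 [-0.25 -0.05 -0.46]
down 0.0367 [-0.71  0.16 -0.43] [0.632  0.1025 0.0265]
13.125
```

View pics/top1.png

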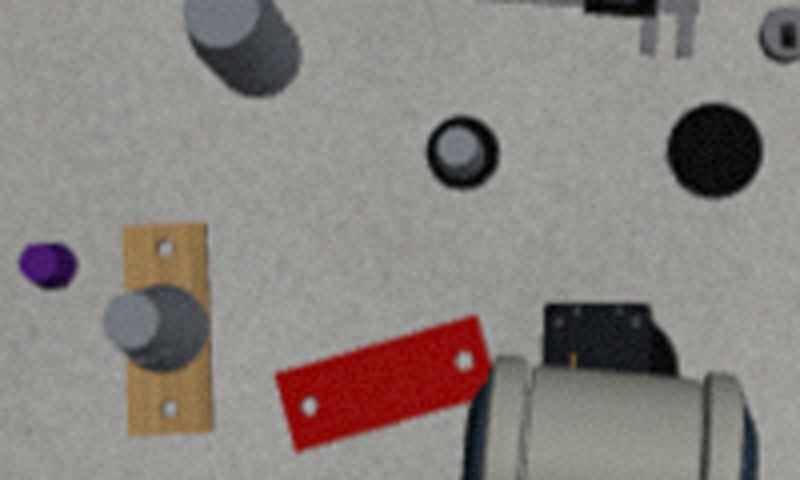

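The small cup stands inside its pad, with its foot at crop (459,147) on the pad at (463,152). The medium cup's foot is now on top at (131,320). I'll check the centring numerically and re-measure the medium foot.

Run:
```python
from h import *
z=np.load("top1.npz");f=z["frame"].astype(int);K=z["K"];V=z["V"];W=z["W"]
def foot(u,v,h,thr,r=12):
    m=np.zeros((400,640),np.uint8);m[v-r:v+r,u-r:u+r]=(f.max(2)[v-r:v+r,u-r:u+r]>thr)
    k,l,st,ce=cv2.connectedComponentsWithStats(m);i=l[v,u];print(st[i],ce[i],ray(*ce[i],h,K,V))
for t in(95,110,120):foot(294,186,.060,t,9)
for t in(125,):foot(212,230,.150,t,9)
print(f.max(2)[228:233,200:235]);print(f.max(2)[186,285:305])
q=W[175:200,280:310].reshape(-1,3);q=q[q[:,2]>.048];print("3d foot",len(q),q.mean(0))
zs=np.load("scene1.npz");Ws=zs["W"];q=Ws.reshape(-1,3);q=q[(abs(q[:,0]-.49)<.06)&(abs(q[:,1]-.34)<.06)&(q[:,2]>.14)];print("scene med foot",len(q),q.mean(0))
q=W.reshape(-1,3);q=q[(abs(q[:,0]-.49)<.06)&(abs(q[:,1]-.34)<.06)&(q[:,2]>.14)];print("top med foot",len(q),q.mean(0))
```

```text
[290 182   9   9  69] [293.92753623 186.11594203] [0.63086451 0.10423349]
[290 182   9   9  61] [293.91803279 186.24590164] [0.63044955 0.10426141]
[290 183   9   8  55] [293.83636364 186.23636364] [0.63048012 0.10452009]
[203 221  16  18 176] [208.68181818 228.83522727] [0.49155854 0.35076142]
[[153 154 146 152 153 146 124 124 125 129 128 128 121 130 127 126 128 128
  122 107  87  77  78  85  87  80  83  78  84  84  77  96 123 153 164]
 [151 148 144 153 147 136 127 122 124 128 130 124 124 124 125 121 126 122
  125 105  80  84  84  86  81  81  82  80  87  82  88  85 125 161 153]
 [151 155 151 152 153 136 126 125 127 121 129 118 128 123 123 126 122 128
  119 105  81  79  77  80  78  76  82  80  80  83  86  81 113 160 160]
 [150 155 152 157 155 140 129 128 125 126 126 122 124 128 127 124 127 130
  127  95  77  79  84  76  78  80  84  86  80  83  83  85 117 163 160]
 [152 149 154 158 152 147 132 127 125 125 129 131 125 126 126 129 119 131
  115  84  75  77  80  80  79  74  79  80  82  81  83  79 113 158 163]]
[148 119  24  23  83 129 130 128 133 128 132 129 129 128  90  58  17  16
  13  75]
3d foot 85 [0.6286388  0.10322773 0.05722088]
scene med foot 354 [0.49592023 0.34061641 0.1481055 ]
top med foot 170 [0.48776708 0.33847367 0.14890002]
```

Small cup is within about 2 mm of its pad's centre. I'll apply the roughly +1.4 mm x bias this shows to the other pads. Next come the medium and large cups.

Run:
```python
from h import *
carry((.4895,.3393),(.6354,-.1030),.090,.015,.22)
print(state()["time"])
carry((.4895,.3393),(.4546,-.0213),.016,.022,.20)
move_to([.40,-.3,.30],quat(0))
print(state()["time"])
for n in("top","scene"):
    d=get_image(n);np.savez(f"{n}2.npz",frame=d["frame"],W=cloud(d),K=d["camera_matrix"],V=d["view"])
    f=d["frame"];c=cv2.resize(f[150:275,190:390],None,fx=4,fy=4,interpolation=cv2.INTER_CUBIC) if n=="top" else f
    cv2.imwrite(f"pics/{n}2.png",c)
```

```text
grip 0.0512 29.886845485889353 [0.4896 0.3394 0.1051]
lifted 0.0507 [ 0.25  0.17 -1.75]
down 0.0506 [-0.4  -0.27 -1.2 ] [ 0.6354 -0.103   0.0274]
23.4417
grip 0.0668 30.02865470083634 [0.4898 0.3395 0.0386]
lifted 0.0673 [-0.23  0.25 -1.15]
down 0.0668 [ 0.29 -0.26 -0.3 ] [ 0.4548 -0.0213  0.0346]
34.7667
```

View pics/top2.png

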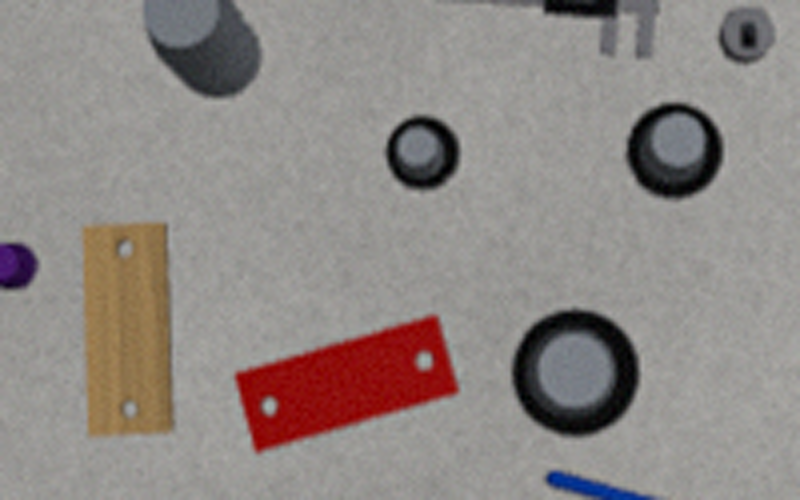

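All three cups stand on their pads, with feet at crop (417,147), (679,138) and (576,370), and the board is bare at (127,330). Now I'll measure the cup centring, board and jig.

Run:
```python
from h import *
z=np.load("top2.npz");F=z["frame"];f=F.max(2).astype(int);K=z["K"];V=z["V"]
def cen(u,v,h,r,cond,n):
    m=np.zeros((400,640),np.uint8);m[v-r:v+r,u-r:u+r]=cond[v-r:v+r,u-r:u+r]
    m=cv2.morphologyEx(m,cv2.MORPH_OPEN,np.ones((3,3),np.uint8))
    k,l,st,ce=cv2.connectedComponentsWithStats(m);i=l[v,u];print(n,st[i],ray(*ce[i],h,K,V))
cen(294,186,.060,10,f>105,'s .632 .1025');cen(359,184,.072,12,f>105,'m .6339 -.103');cen(334,242,.086,15,f>105,'l .4532 -.0213')
# pad+cup rim blob: rubber ring outer vs rim unavailable; board rect
hs=cv2.cvtColor(F,cv2.COLOR_BGR2HSV);m=np.zeros((400,640),bool)
m[195:268,203:242]=((hs[...,1]>60)&(f>80))[195:268,203:242]
v,u=np.nonzero(m);P=np.array([ray(a,b,.016,K,V) for a,b in zip(u,v)])*1000
print("board",cv2.minAreaRect(P.astype(np.float32)),P.mean(0))
for n,(x,y) in dict(h1=(125,248),h2=(130.5,408)).items():print(n,ray(190+x/4-.375,150+y/4-.375,.016,K,V))
def dark(u,v,h):
    w=f[v-5:v+6,u-5:u+6];wt=np.clip(np.median(w)-25-w,0,None);yy,xx=np.mgrid[v-5:v+6,u-5:u+6]
    uu,vv=(wt*xx).sum()/wt.sum(),(wt*yy).sum()/wt.sum();print((uu,vv),ray(uu,vv,h,K,V))
z=np.load("top0.npz");F=z["frame"];f=F.max(2).astype(int)
for a in((419,226),(427,266)):dark(*a,.04)
for a in((417,217),(429,276)):dark(*a,.02)
```

```text
s .632 .1025 [290 182   9   9  67] [0.63051988 0.10428579]
m .6339 -.103 [353 179  13  12 128] [ 0.63391249 -0.10112973]
l .4532 -.0213 [325 234  18  18 256] [ 0.45353141 -0.0187656 ]
board ((488.4466857910156, 339.19378662109375), (168.46058654785156, 67.60053253173828), 1.4150620698928833) [488.47356167 339.79501062]
h1 [0.55359416 0.34259948]
h2 [0.42488327 0.33530359]
(np.float64(419.26364846870837), np.float64(226.2143808255659)) [ 0.50505842 -0.29313696]
(np.float64(427.1454545454545), np.float64(266.63916083916087)) [ 0.37809971 -0.31480414]
(np.float64(416.9189723320158), np.float64(216.7391304347826)) [ 0.5366145  -0.29050331]
(np.float64(428.6666666666667), np.float64(276.3492063492063)) [ 0.34698628 -0.32328548]
```

Run:
```python
from h import *
qa=quat(np.radians(-87)); qj=quat(np.radians(-90+9.8))
src=(.4902,.339); dst=(.4425,-.3064)
move_to([*src,.12],qa); move_l([*src,.0115],.12); close(); hold(.2)
s=state();print(s["finger_gap"],np.round(s["ee_pos"],4))
move_l([*src,.22],.15); print(state()["finger_gap"],np.round(state()["ft_force"],2))
move_to([*dst,.20],qj); move_l([*dst,.072],.15); hold(.3)
s=state();print(s["time"],np.round(s["ee_pos"],4),s["finger_gap"])
for n in("top","scene"):
    d=get_image(n);np.savez(f"{n}3.npz",frame=d["frame"],W=cloud(d),K=d["camera_matrix"],V=d["view"])
    f=d["frame"];c=cv2.resize(f[195:295,380:460],None,fx=6,fy=6,interpolation=cv2.INTER_CUBIC) if n=="top" else cv2.resize(f[110:210,230:370],None,fx=5.7,fy=5.7,interpolation=cv2.INTER_CUBIC)
    cv2.imwrite(f"pics/{n}3.png",c)
z=np.load("top2.npz");F=z["frame"]
cv2.imwrite("pics/big.png",np.clip(np.hstack([cv2.resize(F[v-20:v+20,u-20:u+20],None,fx=6,fy=6,interpolation=cv2.INTER_CUBIC).astype(int)*2 for u,v in((295,188),(358,187),(333,243))]),0,255).astype(np.uint8))
```

```text
0.06540729455136145 [0.4905 0.3391 0.012 ]
0.06575722863993334 [-0.7  -0.02 -2.01]
44.125 [ 0.4428 -0.3066  0.0727] 0.06583401151253017
```

View pics/top3.png

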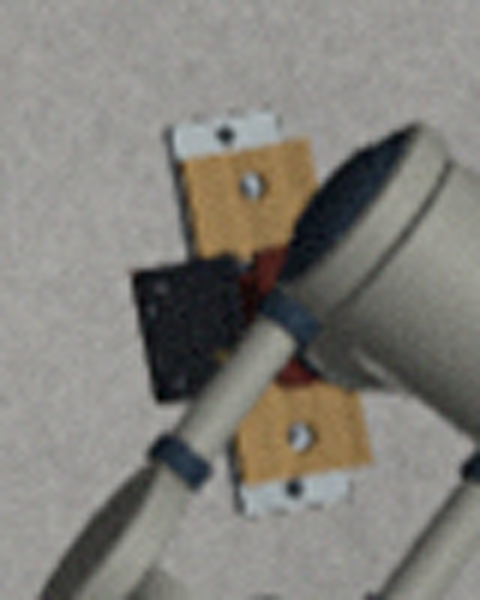

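View pics/scene3.png

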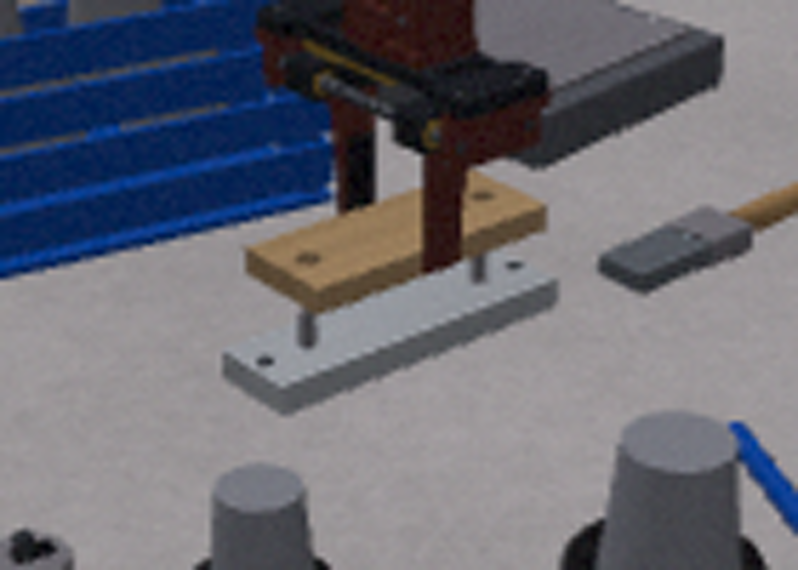

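View pics/big.png

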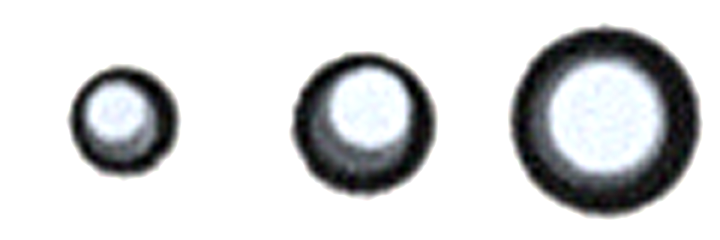

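The board's holes sit almost over the jig's axis: holes at crop (252,185) and (300,437), screws at (227,135) and (294,488). The scene view shows each dowel just below its hole. The contrast crop shows all three cups well centred. Now the residual offset.

Run:
```python
from h import *
z=np.load("top3.npz");f=z["frame"].max(2).astype(int);F=z["frame"];K=z["K"];V=z["V"]
p=lambda x,y,h:ray(380+x/6-.42,195+y/6-.42,h,K,V)
def rep(n,a,b):print(n,np.round((a+b)/2,4),np.degrees(np.arctan2(*(a-b)[::-1])),np.linalg.norm(a-b))
rep("holes",p(252,185,.0767),p(300,437,.0767)); rep("screws",p(227,135,.02),p(294,488,.02))
z=np.load("scene3.npz");K=z["K"];V=z["V"]
p=lambda x,y,h:ray(230+x/5.7-.41,110+y/5.7-.41,h,K,V)
rep("s holes",p(308,259,.0767),p(483,196,.0767)); rep("s screws",p(265,361,.02),p(515,265,.02))
rep("s dowelbase",p(307,346,.02),p(478,282,.02))
```

```text
holes [ 0.4412 -0.3034] 9.401939944694657 0.130527952859746
screws [ 0.4419 -0.3076] 9.39840693634159 0.189707528904657
s holes [ 0.4438 -0.3066] 10.035549057735873 0.13072951864981883
s screws [ 0.443  -0.3115] 9.660605411263976 0.19068791988042336
s dowelbase [ 0.4446 -0.3093] 8.894740690568538 0.12889173511739369
```

Both views put the holes about 3.6 mm too far in +y and about right in x and angle. I'll correct that and lower with force checks.

Run:
```python
from h import *
x,y=.4425,-.3100
move_l([x,y,.072],.05); hold(.1); f0=state()["ft_force"]
for z in(.058,.053,.048,.043,.038,.034,.0325,.0315):
    move_l([x,y,z],.03); s=state();df=s["ft_force"]-f0
    print(z,np.round(s["ee_pos"],4),np.round(df,1))
    if np.linalg.norm(df)>25: print("stop");break
print(state()["time"])
```

```text
0.058 [ 0.4425 -0.31    0.0579] [-0.1 -1.2  0.8]
0.053 [ 0.4424 -0.3099  0.0527] [ 0.1 -0.8  1.3]
0.048 [ 0.4423 -0.3098  0.0476] [ 1.3 -1.2  0.3]
0.043 [ 0.4423 -0.3098  0.0426] [ 0.6 -1.1  1.7]
0.038 [ 0.4423 -0.3099  0.0377] [ 0.5 -1.2  1.7]
0.034 [ 0.4423 -0.3099  0.0337] [ 0.7 -0.6  0.8]
0.0325 [ 0.4425 -0.31    0.0324] [-0.3 -0.4  1.5]
0.0315 [ 0.4427 -0.3102  0.0321] [ 0.2 -0.1  5.2]
47.2417
```

Seated: contact came at the expected height with low force. I'll release it, then trim the roughly 2 mm y offset the cups showed.

Run:
```python
from h import *
gripper_open(); hold(.2); move_l([.4425,-.31,.2],.2)
q=quat(0)
for (x,y),h,(dx,dy) in(((.4546,-.0213),.022,(0,-.0024)),((.6354,-.103),.015,(0,-.0019)),((.632,.1025),.014,(.0014,-.0018))):
    move_to([x,y,.17],q); b=.012+h
    move_l([x,y,b],.15); close(); hold(.2); move_l([x,y,b+.006],.05)
    move_l([x+dx,y+dy,b+.006],.05); move_l([x+dx,y+dy,b+.0005],.03); hold(.2)
    print(round(state()["finger_gap"],4),np.round(state()["ft_force"],1)); gripper_open(); hold(.2); move_l([x+dx,y+dy,.17],.2)
move_to([.40,.3,.30],q)
print(state()["time"])
d=get_image("top");e=get_image("scene");np.savez("top4.npz",frame=d["frame"],W=cloud(d),K=d["camera_matrix"],V=d["view"])
cv2.imwrite("pics/top4.png",cv2.resize(d["frame"][125:290,260:460],None,fx=3.6,fy=3.6,interpolation=cv2.INTER_CUBIC))
cv2.imwrite("pics/scene4.png",cv2.resize(e["frame"][120:360,180:500],None,fx=2.4,fy=2.4,interpolation=cv2.INTER_CUBIC))
z=np.load("top4.npz");f=z["frame"].max(2).astype(int);K=z["K"];V=z["V"]
for u,v,h,r in((294,186,.060,10),(359,184,.072,12),(334,242,.086,15)):
    m=np.zeros((400,640),np.uint8);m[v-r:v+r,u-r:u+r]=f[v-r:v+r,u-r:u+r]>105
    m=cv2.morphologyEx(m,cv2.MORPH_OPEN,np.ones((3,3),np.uint8))
    k,l,st,ce=cv2.connectedComponentsWithStats(m);i=l[v,u];print(ray(*ce[i],h,K,V))
q=z["W"].reshape(-1,3);q=q[(abs(q[:,0]-.442)<.03)&(abs(q[:,1]+.309)<.025)];print("board top z",np.nanmedian(q[:,2]))
```

```text
0.0671 [ 0.1 -0.9 -0.9]
0.0511 [-0.   0.8 -0.7]
0.037 [ 0.2 -0.2  0.5]
67.3833
[0.63171755 0.10189811]
[ 0.63388096 -0.1030298 ]
[ 0.45343259 -0.02104441]
board top z 0.03475680364261835
```

View pics/top4.png

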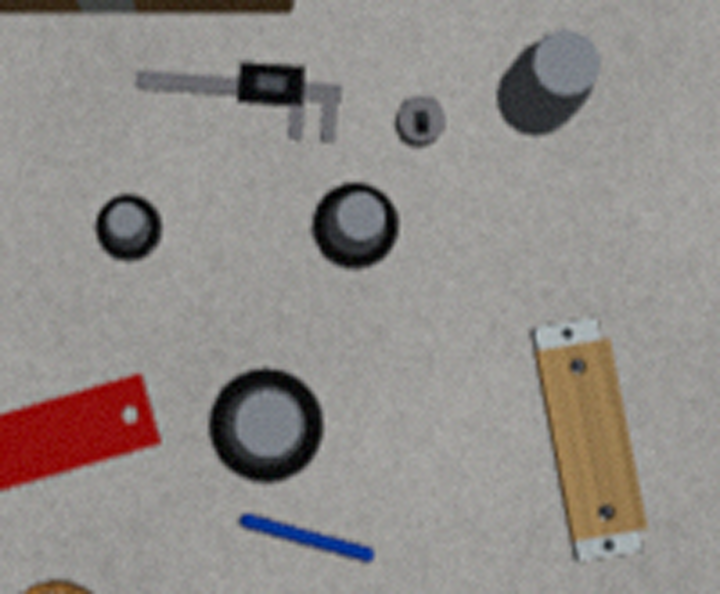

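View pics/scene4.png

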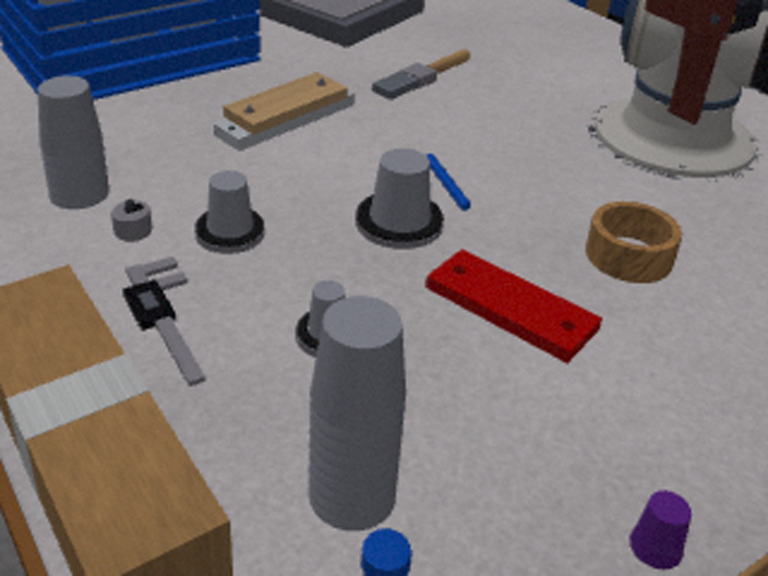

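The cups are centred on their pads (top view: 128,225; 355,225; 266,424). The board lies flat on the jig with the dowel tips showing in both holes (578,366; 606,512), and both towers are still standing. Handing in.

```bash
python3 -c "
from bench import *
print(job_done())"
```

```text
the job is handed in; nothing more can be done
None
```

The job is handed in after about 67 s of robot time: in the last pictures each cup stood upside down within about 1 mm of its pad's centre, the board lay flat and fully down on the jig with both dowels through its holes, and both towers stood where they were.

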